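# Load a print block in the carving jig and lay the keeper bar over it

### The arm

A 7-joint arm with a two-finger parallel gripper is mounted at the origin on the work surface. World frame = base frame: x ahead of the robot, y to its left, z up, the work surface at z = 0. Lengths are in m, angles in degrees, forces in N, time in s.
With the tool pointing down it reaches from about 0.425 to 0.875 m from the base axis. Payload 4.7 kg.
Tool frame: the origin (TCP) lies where the fingers leave the gripper's body, on its centre line; the fingertips stand 70 mm ahead of it and the grasp point (between the pads) lies 51 mm ahead of it (env.tip_reach is the distance from the TCP to the fingertips, in m); z points along the fingers, x is the direction in which the jaws open and shut, and the axes are right-handed (so a half turn about z gives the same grasp; the last joint's range is limited). The gripper opens to 87 mm and grips with 3 to 60 N. Pads are 19 mm wide; open, the fingers measure 117 mm over their backs; the gripper's body (75 mm by 190 mm) begins 51 mm behind the grasp point.
Start: joints at [-68.291, 18.392, -4.016, 83.108, 1.295, 78.541, -3.26], TCP at [0.232, 0.607, 0.292] pointing down, gripper open.
Joint ranges: [-163.93, 163.93], [-17.29, 119.83], [-79.2, 71.16], [3.27, 140.29], [-89.18, 269.18], [5.43, 117.66], [-154.24, 154.24]. Speed limits (degrees/s): [147.25, 147.25, 180, 180, 180, 180, 180].

### API

Orientations are given as [roll, pitch, yaw] about the fixed x, y, z axes, in that order (R = Rz(yaw) Ry(pitch) Rx(roll)).
In Python, from cell import env, optics, order gives the robot as it stands.
- The arm moves only by the shell command python3 -m creep 'ROWS' [FORCE]. ROWS is JSON, a list of rows, each a list of 7 numbers: the shift along the tool's x, y, z in cm, then the turn, a rotation vector about the tool's x, y, z in rad, then the opening, from 0 (shut) to 1 (fully open). A call has 1 to 20 rows; each row shifts and turns the pose as measured when the row begins, along the tool's axes as they then stand; what a row does not reach is not made up. A row lasts 1/10 s, in which the tool goes at most 50 mm and 8.59 degrees, less where a joint would pass 70% of its speed; a pose out of reach is approached as far as the arm can. A call with a gripper value outside its range is refused whole. The fingers move at their own pace and stop on an object; FORCE is the grip in N (left out, the last holds). Time passes only in rows, so rows that do not move let the fingers close. It gives the time, the measured TCP pose, the force and the opening at its end, in the units of the state.
- env.get_obs(): the state, without advancing time (a new reading comes with each control period).
- optics.read_camera(name): name is "side" or "top" or "wrist"; returns a dict with "frame" (480x640x3 uint8, blue, green, red), "z_map" (480x640 float32, m along the optical axis (not along the pixel's ray), 0 where there is no reading), "fx", "fy", "cx", "cy" (pixels), "R" (3x3) and "t" (3): a world point X has camera coordinates R X + t; the wrist camera has in their place "hand_eye" (4x4, takes a point from camera to tool coordinates, whose origin is the TCP and whose axes are the tool frame's). Camera axes: x right, y down, z forward; pixel columns grow to the right and rows downward; lengths in m; the calibration is good to about 2 mm. A picture is of the moment at which its call begins: read the wrist's pose just before it.
- order.sign_off(): hands the job in, once; it reports no verdict.
The state is a dict: "time_s": time; "qpos": joint angles; "joint_velocities": joint speeds; "effort": joint torques, N m; "tool_pos": TCP position; "tool_rot": TCP orientation; "force": force on the tool from outside, world axes, zero at the start; "wrist_torque": the same for the moment, N m; "grip_width": finger opening in m.
Only numpy, scipy, OpenCV 4.12 (cv2) and the standard library are available. Lean on these libraries where they do the work, as an engineer would, in place of code of your own. Each camera call takes 0.05 s, during which the arm holds its last target. There are 200 camera calls.

### The job

Get the carving jig ready for work: first lay the print block, carving up, flat on the jig's bed inside the low rails, lengthwise as the bed. Then lay the long brass-ended keeper bar across over the block so that it rests level in the notches of both uprights, sticking out about equally at either side. Set both down gently rather than dropping them, and leave the other things on the table where they are.

Things in the scene. Friction and masses are not known exactly. Their poses are not given: they have to be found in the camera images.
- jig: carving jig, fixed to the table: pale plywood board 190 (x) x 200 (y) x 16 mm with a rail-framed bed in the middle and two notched dark wooden uprights, each 64 (x) x 16 (y) mm, centred at x = +30, y = +78 and -78 mm (140 mm clear between them). Origin: centre of the board's underside, on the table; z up; +x is the edge nearer the uprights.
- jig_bed (a point): centre of the bed's flat surface, 16 mm above the table: where the middle of the print block's underside belongs. Low dark rails frame the bed, 6 mm high (top 22 mm above the table); clear space inside them 152 mm in x by 72 mm in y. Axes as the jig.
- jig_saddles (a point): midway between the two notches, at the height of their floors, 51 mm above the table: where the middle of the keeper bar's underside belongs. Each notch, in the top of an upright, is 30 mm wide in x, open upward and right through in y; its horns' tops are 67 mm above the table. Axes as the jig; y runs from notch to notch.
- print_block: pale wooden print block 140 (x) x 60 (y) x 30 (z) mm, about 0.17 kg, with a black inked carving on its top face. It starts flat on the table, carving up. Origin: centre of its underside; x along its length, z up.
- keeper_bar: keeper bar: brown wood with a brass band at each end, 22 (x) x 200 (y) x 20 (z) mm, about 0.12 kg. It starts flat on the table, z up. Origin: centre of its underside; y along its length.
- offcut: plain brown wooden offcut without brass ends, 22 x 110 x 20 mm, too short to bridge the uprights; a bystander. Origin: centre of its underside; y along its length.
- chisel_a: carving chisel lying down, medium-brown handle, about 185 x 26 x 26 mm; a bystander. Origin near its middle, on the table; x towards the blade.
- chisel_b: carving chisel lying down, dark handle, about 185 x 26 x 26 mm; a bystander. Origin as chisel_a.
- chisel_c: carving chisel lying down, pale handle, about 185 x 26 x 26 mm; a bystander. Origin as chisel_a.
- mallet: round carver's mallet standing on its head, pale wood, 84 mm wide, 210 mm tall; a bystander. Origin: centre of its underside.
- ink_jar: closed black ink jar, 56 mm wide, 60 mm tall; a bystander. Origin: centre of its underside.
- scissors: black-handled scissors lying flat, about 200 x 100 x 12 mm; a bystander. Origin near the pivot, on the table; x towards the tips.
- brush: brush lying on the table, 160 mm long, a bystander. Origin on its underside; x along its length.
Things that resemble listed ones, but are neither listed nor needed, are in the scene too. What is shaped like the keeper_bar but red is not meant.

How it is judged (in metres and radians):
On the way:
1. the print block lies flat on the bed inside the rails, carving up, and is let go, before the bar is laid (x of print_block in the frame of jig between -0.01 and 0.01 m and y of print_block in the frame of jig between -0.01 and 0.01 m and z of print_block in the frame of jig between 0.013 and 0.019 m and angle between the x axis of print_block and the x axis of jig, either way round below 0.15 rad and angle between print_block's own z axis and vertical below 0.04 rad and contact force between the fingers and print_block below 0.05 N and linear speed of print_block below 0.02 m/s), for 0.2 s.
At the end, for the whole second after the job is handed in: Both at rest. Block: carving up, on the bed to 3 mm, tilt < 0.04 rad, within 10 mm of its centre in x and y, 0.15 rad of its length, either way round. Bar: on both notch floors to 3 mm, within 6.5 mm of the notches in x, 12 mm of centred in y, yaw within 0.1 rad, level within 0.06 rad (x of print_block in the frame of jig between -0.01 and 0.01 m and y of print_block in the frame of jig between -0.01 and 0.01 m and z of print_block in the frame of jig between 0.013 and 0.019 m and angle between the x axis of print_block and the x axis of jig, either way round below 0.15 rad and angle between print_block's own z axis and vertical below 0.04 rad and x of keeper_bar in the frame of jig between 0.0235 and 0.0365 m and y of keeper_bar in the frame of jig between -0.012 and 0.012 m and z of keeper_bar in the frame of jig between 0.048 and 0.054 m and angle between the y axis of keeper_bar and the y axis of jig, either way round below 0.1 rad and angle between the z axis of keeper_bar and the z axis of jig, either way round below 0.06 rad and linear speed of each of print_block, keeper_bar below 0.02 m/s); the robot touches nothing.
It fails at once if a bystander (offcut, chisel, mallet, ink jar, scissors or brush) is moved more than 25 mm (distance of any of offcut, chisel_a, chisel_b, chisel_c, mallet, ink_jar, scissors, brush from where it was at the start of the episode above 0.025 m).
It fails at once if the print block is dropped (it moves faster than 0.6 m/s, as after a fall of about 20 mm, while the fingers do not touch it) (linear speed of print_block above 0.6 m/s and contact force between the fingers and print_block below 0.05 N).
It fails at once if the keeper bar is dropped (it moves faster than 0.6 m/s, as after a fall of about 20 mm, while the fingers do not touch it) (linear speed of keeper_bar above 0.6 m/s and contact force between the fingers and keeper_bar below 0.05 N).
It also fails if it takes over 69 s, if anything falls off the work surface, if the arm or the gripper's body presses on something with over 40 N, if the wrist force passes 120 N, or if a joint passes its speed limit or range.

## Working session

There is one attempt and no reset: what is moved stays moved. The work goes in short steps, Python scripts to look and compute and a shell command to move; the robot and the scene stay as the last step left them, time stands still between calls to the robot, and variables do not carry over. Pictures are saved under pics/ and viewed, on a budget of 10 in all, crops included, one or two more only if the job needs it, and the job is handed in when it is done.

```bash
mkdir -p pics; ls; python3 - <<'E'
from cell import env, optics, order
import cv2,numpy as np
o=env.get_obs();print({k:np.round(v,3) for k,v in o.items()})
for n in("top","side"):
    c=optics.read_camera(n);cv2.imwrite(f"pics/{n}0.png",c["frame"]);np.savez(f"pics/{n}0.npz",**c);print(n,c["fx"],c["cx"],c["cy"],c["R"],c["t"])
E
```

```text
pics
{'time_s': np.float64(0.0), 'qpos': array([-68.291,  18.439,  -4.016,  83.176,   1.295,  78.541,  -3.26 ]), 'joint_velocities': array([ 0.091, -0.071,  0.06 ,  0.03 , -0.038, -0.085,  0.066]), 'effort': array([-0.0000e+00, -4.9129e+01, -4.0400e-01, -3.1252e+01, -6.4000e-02,
        4.4000e-02,  0.0000e+00]), 'tool_pos': array([0.232, 0.607, 0.291]), 'tool_rot': array([1.79994e+02, 1.11000e-01, 6.91020e+01]), 'force': array([-0.38 ,  0.29 , -1.003]), 'wrist_torque': array([ 0.028, -0.057, -0.017]), 'grip_width': np.float64(0.087)}
top 436.6814461009748 321.4061446159362 239.3609851768655 [[-0.00799759 -0.99970208 -0.02306051]
 [-0.99489139  0.01027569 -0.10042672]
 [ 0.10063376  0.02213953 -0.99467718]] [-0.00446419  0.55174322  1.10506536]
side 617.1620213208539 321.4028374204779 238.72786545807705 [[-0.9587277  -0.28302571  0.02715967]
 [-0.1587118   0.45346247 -0.87703042]
 [ 0.23590626 -0.84514391 -0.47966655]] [0.51408286 0.15810006 1.498607  ]
```

View pics/top0.png

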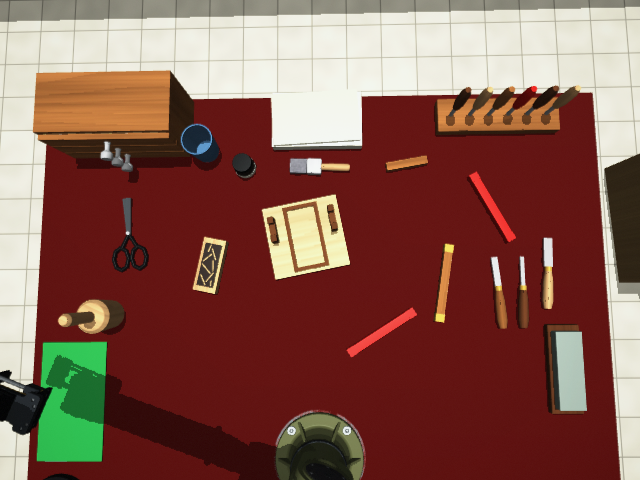

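View pics/side0.png

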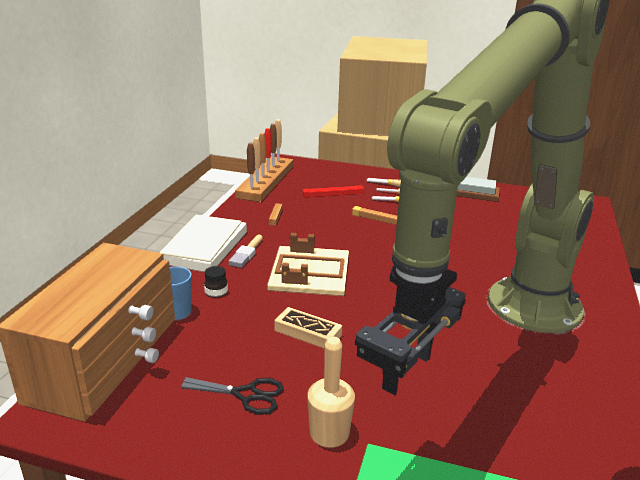

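The top view shows the jig at about (306,237) with its uprights on the upper side. The print block is at (209,265), and the brass-ended bar at (445,283) with ends at (449,247) and (440,318). The side view confirms this, and the carving faces up. I'll measure from the depth map.

```bash
cat > h.py <<'E'
import numpy as np,cv2
from scipy.spatial.transform import Rotation as Ro
def world(c):
    v,u=np.mgrid[:480,:640];z=c["z_map"].astype(float)
    p=np.stack([(u-c["cx"])/c["fx"]*z,(v-c["cy"])/c["fy"]*z,z],-1)
    if "hand_eye" in c:
        p=p@c["hand_eye"][:3,:3].T+c["hand_eye"][:3,3]
        return p@c["Rt"].T+c["pt"]
    return (p-c["t"])@c["R"]
def wrist(env,optics,name):
    o=env.get_obs();c=optics.read_camera("wrist")
    c["Rt"]=Ro.from_euler("xyz",o["tool_rot"],degrees=True).as_matrix();c["pt"]=np.array(o["tool_pos"])
    cv2.imwrite(f"pics/{name}.png",c["frame"]);np.savez(f"pics/{name}.npz",**c)
    return c,o
def rect(P,m):
    q=P[m][:,:2].astype(np.float32)*1000
    (c,s,a)=cv2.minAreaRect(q);s=list(s)
    if s[0]<s[1]: s=s[::-1];a+=90
    a=(a+90)%180-90
    return np.round(c,1),np.round(s,1),round(a,2),len(q)   # long-axis angle
E
python3 - <<'E'
from h import *
c=dict(np.load("pics/top0.npz"));P=world(c)
v,u=np.mgrid[:480,:640]
def box(a,b,e,f):return (u>=a)&(u<b)&(v>=e)&(v<f)&(c["z_map"]>0)
print("table z",np.median(P[...,2][box(340,420,380,440)]))
z=P[...,2]
for n,b,lo,hi in(("block",box(185,235,230,300),.02,.045),("bar",box(425,465,235,330),.012,.035),("jig",box(255,360,185,285),.009,.03),("upL",box(255,290,205,255),.04,.09),("upR",box(315,350,195,240),.04,.09)):
    m=b&(z>lo)&(z<hi);print(n,rect(P,m),np.round(np.percentile(z[m],[5,50,95]),4),np.round(P[m][:,:2].mean(0),4))
E
```

```text
table z -0.0008931700711754577
block (array([488.2, 282.3]), array([139.8,  62.4]), -11.93, 1276) [0.0256 0.0296 0.0334] [0.4877 0.2809]
bar (array([ 437.9, -324.3]), array([200.1,  23.6]), -9.44, 710) [0.0147 0.0188 0.0224] [ 0.4379 -0.3236]
jig (array([561.7,  33.2]), array([200.3, 190.5]), -78.79, 5061) [0.0121 0.0159 0.0224] [0.558  0.0318]
upL (array([575.8, 115.2]), array([64.2, 16.6]), 10.82, 183) [0.0468 0.0567 0.0685] [0.5758 0.1145]
upR (array([606. , -37.7]), array([64.4, 15.9]), 11.14, 169) [0.0471 0.0621 0.0682] [ 0.6054 -0.0375]
```

```bash
cat >> h.py <<'E'
def plan(o,tgt,yaw):
    R=Ro.from_euler("xyz",o["tool_rot"],degrees=True).as_matrix()
    Rt=Ro.from_euler("xyz",[180,0,yaw],degrees=True).as_matrix()
    print("t",round(o["time_s"],2),"pos",np.round(o["tool_pos"],4),"rot",np.round(o["tool_rot"],2),"grip",round(o["grip_width"],4),"F",np.round(o["force"],1))
    print("shift cm",np.round(R.T@(np.array(tgt)-o["tool_pos"])*100,2),"turn",np.round(Ro.from_matrix(R.T@Rt).as_rotvec(),3))
E
python3 -m creep '[[0,0,-3,0,0,0,1],[0,0,-3,0,0,0,1],[-1.77,2.96,0,0,0,0,1],[-1.77,2.96,0,0,0,0,1],[-1.77,2.96,0,0,0,0,1],[-1.77,2.96,0,0,0,0,1],[-1.77,2.96,0,0,0,0,1],[-1.77,2.96,0,0,0,0,1],[-1.77,2.96,0,0,0,0,1],[-1.77,2.96,0,0,0,0,1],[-1.77,2.96,0,0,0,0,1],[-1.77,2.96,0,0,0,0,1],[-1.77,2.96,0,0,0,0,1],[-1.77,2.96,0,0,0,0,1],[0,0,0,0,0,-0.08,1],[0,0,0,0,0,-0.08,1],[0,0,0,0,0,0,1]]'
python3 - <<'E'
from h import *
from cell import env,optics
c,o=wrist(env,optics,"w1");P=world(c)
plan(o,[.4882,.2823,.12],78.07)
z=P[...,2];d=np.hypot(P[...,0]-.4882,P[...,1]-.2823)
m=(c["z_map"]>0)&(z>.02)&(z<.04)&(d<.1);print(rect(P,m),np.median(z[m]))
E
```

```text
time_s: 1.8
tool_pos: [0.4958, 0.2655, 0.3444]
tool_rot: [-179.6, 1.0, 78.6]
force: [-0.6, -0.1, 0.2]
grip_width: 0.0871
t 1.8 pos [0.4958 0.2655 0.3444] rot [-179.55    0.98   78.6 ] grip 0.0871 F [-0.6 -0.1  0.2]
shift cm [ 1.88 -0.9  22.42] turn [-0.008  0.017  0.009]
(array([488.5, 282.4]), array([139.4,  59.9]), -11.57, 5745) 0.028995064417280003
```

View pics/w1.png

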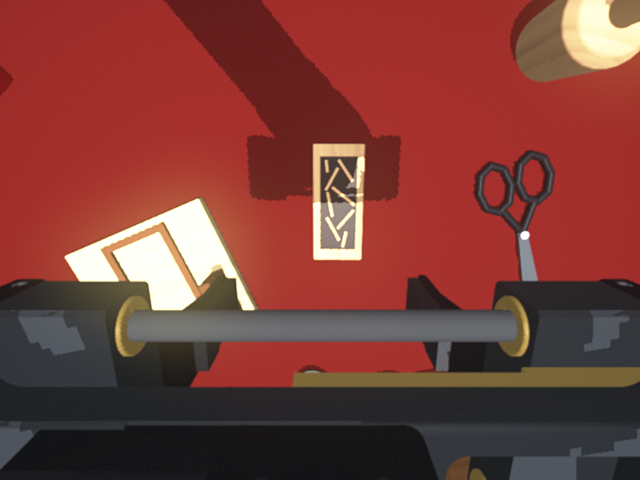

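```bash
python3 -m creep '[[1.88,-0.9,2.4,-0.008,0.017,0.007,1],[0,0,4,0,0,0,1],[0,0,4,0,0,0,1],[0,0,4,0,0,0,1],[0,0,4,0,0,0,1],[0,0,2,0,0,0,1],[0,0,0,0,0,0,1],[0,0,0,0,0,0,1]]'
python3 - <<'E'
from h import *
from cell import env
plan(env.get_obs(),[.4884,.2824,.0795],78.25)
E
```

```text
time_s: 2.65
tool_pos: [0.4878, 0.292, 0.1342]
tool_rot: [180.0, -0.3, 77.7]
force: [0.1, -0.4, -0.1]
grip_width: 0.0869
t 2.65 pos [0.4878 0.292  0.1342] rot [179.95  -0.27  77.69] grip 0.0869 F [ 0.1 -0.4 -0.1]
shift cm [-0.95  0.25  5.47] turn [ 0.001 -0.005 -0.01 ]
```

```bash
python3 -m creep '[[-0.95,0.25,0,0.001,-0.005,-0.01,1],[0,0,1.4,0,0,0,1],[0,0,1.4,0,0,0,1],[0,0,1.3,0,0,0,1],[0,0,0.5,0,0,0,1],[0,0,0,0,0,0,1]]'
python3 - <<'E'
from h import *
from cell import env
plan(env.get_obs(),[.4884,.2824,.0795],78.25)
E
```

```text
time_s: 3.25
tool_pos: [0.4908, 0.283, 0.089]
tool_rot: [179.7, -0.3, 78.2]
force: [-1.0, -0.3, -0.6]
grip_width: 0.0869
t 3.25 pos [0.4908 0.283  0.089 ] rot [179.71  -0.3   78.24] grip 0.0869 F [-1.  -0.3 -0.6]
shift cm [-0.11 -0.22  0.95] turn [ 0.005 -0.005 -0.   ]
```

```bash
python3 -m creep '[[-0.1,-0.2,0.5,0.005,-0.005,0,1],[0,0,0.4,0,0,0,1],[0,0,0,0,0,0,1],[0,0,0,0,0,0,0.6],[0,0,0,0,0,0,0.5],[0,0,0,0,0,0,0.5],[0,0,0,0,0,0,0.5],[0,0,0,0,0,0,0.5],[0,0,0,0,0,0,0.5],[0,0,0,0,0,0,0.5],[0,0,0,0,0,0,0.5]]' 25
python3 - <<'E'
from h import *
from cell import env
plan(env.get_obs(),[.4884,.2824,.0795],78.25)
E
```

```text
time_s: 4.35
tool_pos: [0.489, 0.283, 0.0801]
tool_rot: [180.0, -0.1, 78.3]
force: [-0.6, -0.3, -0.8]
grip_width: 0.0598
t 4.35 pos [0.489  0.283  0.0801] rot [ 1.7995e+02 -6.0000e-02  7.8250e+01] grip 0.0598 F [-0.6 -0.3 -0.8]
shift cm [-0.07 -0.05  0.06] turn [ 0.001 -0.001  0.   ]
```

```bash
python3 -m creep '[[0,0,-1,0,0,0,0.5],[0,0,-3,0,0,0,0.5],[0,0,-4,0,0,0,0.5],[0,0,-3,0,0,0,0.5],[-1.3,0.7,0,0,0,0,0.5],[-2.3,1.22,0,0,0,0,0.5],[-2.3,1.22,0,0,0,0,0.5],[-2.3,1.22,0,0,0,0,0.5],[-2.3,1.22,0,0,0,0,0.5],[-2.3,1.22,0,0,0,0,0.5],[-2.3,1.22,0,0,0,0,0.5],[-2.3,1.22,0,0,0,0,0.5],[-2.3,1.22,0,0,0,0,0.5],[-2.3,1.22,0,0,0,0,0.5],[-1,0.5,0,0,0,0,0.5],[0,0,0,0,0,-0.1,0.5],[0,0,0,0,0,-0.1,0.5],[0,0,0,0,0,-0.1,0.5],[0,0,0,0,0,-0.1,0.5],[0,0,0,0,0,0,0.5]]'
python3 - <<'E'
from h import *
from cell import env
plan(env.get_obs(),[.5617,.0332,.14],101.1)
E
```

```text
time_s: 6.35
tool_pos: [0.5569, 0.0151, 0.1904]
tool_rot: [-179.3, 0.0, 101.8]
force: [0.2, 0.4, -1.9]
grip_width: 0.0598
t 6.35 pos [0.5569 0.0151 0.1904] rot [-1.7928e+02  2.0000e-02  1.0178e+02] grip 0.0598 F [ 0.2  0.4 -1.9]
shift cm [1.68 0.9  5.03] turn [-0.012  0.     0.012]
```

Aligning over the bed, then measuring the jig relative to the held block by top camera.

```bash
python3 -m creep '[[1.65,0.9,0.5,-0.012,0,0.012,0.5],[0,0,2,0,0,0,0.5],[0,0,2,0,0,0,0.5],[0,0,0.3,0,0,0,0.5],[0,0,0,0,0,0,0.5],[0,0,0,0,0,0,0.5]]'
python3 - <<'E'
from h import *
from cell import env,optics
c,o=wrist(env,optics,"w2");P=world(c)
plan(o,[.5617,.0332,.0975],101.1)
z=P[...,2];d=np.hypot(P[...,0]-.5617,P[...,1]-.0332)
m=(c["z_map"]>0)&(z>.04)&(z<.085)&(d<.1);print(m.sum(),np.percentile(z[m],[5,50,95]) if m.any() else 0)
E
```

```text
time_s: 6.95
tool_pos: [0.5617, 0.0354, 0.1414]
tool_rot: [-180.0, -0.1, 100.4]
force: [0.1, 0.2, -1.3]
grip_width: 0.0597
t 6.95 pos [0.5617 0.0354 0.1414] rot [-1.7998e+02 -7.0000e-02  1.0043e+02] grip 0.0597 F [ 0.1  0.2 -1.3]
shift cm [-0.22 -0.03  4.39] turn [-0.    -0.001 -0.012]
1634 [0.04110929 0.05020652 0.08233465]
```

View pics/w2.png

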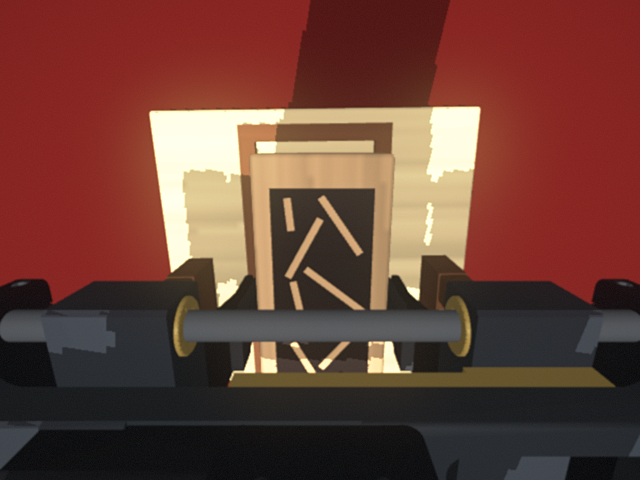

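The block is held square over the bed. Its near edge spans px 255–392 against the rails at 238–392, so it needs about 2 mm to the left, matching the computed shift.

```bash
python3 -m creep '[[-0.22,-0.03,0,0,-0.001,-0.012,0.5],[0,0,0,0,0,0,0.5],[0,0,1.2,0,0,0,0.5],[0,0,1.2,0,0,0,0.5],[0,0,0.6,0,0,0,0.5],[0,0,0,0,0,0,0.5],[0,0,0,0,0,0,0.5]]'
python3 - <<'E'
from h import *
from cell import env
plan(env.get_obs(),[.5617,.0332,.0963],101.1)
E
```

```text
time_s: 7.7
tool_pos: [0.5629, 0.0326, 0.1105]
tool_rot: [179.8, -0.0, 101.1]
force: [-0.0, 0.5, -0.6]
grip_width: 0.0598
t 7.7 pos [0.5629 0.0326 0.1105] rot [ 1.7985e+02 -1.0000e-02  1.0109e+02] grip 0.0598 F [-0.   0.5 -0.6]
shift cm [ 0.08 -0.11  1.42] turn [ 0.003 -0.    -0.   ]
```

```bash
python3 -m creep '[[0.08,-0.1,0.4,0.003,0,0,0.5],[0,0,0.4,0,0,0,0.5],[0,0,0.3,0,0,0,0.5],[0,0,0.2,0,0,0,0.5],[0,0,0,0,0,0,0.5],[0,0,0,0,0,0,0.5]]'
python3 - <<'E'
from h import *
from cell import env
plan(env.get_obs(),[.5617,.0332,.0963],101.1)
E
```

```text
time_s: 8.3
tool_pos: [0.562, 0.0334, 0.0968]
tool_rot: [180.0, -0.0, 101.1]
force: [0.2, -0.1, -0.7]
grip_width: 0.0599
t 8.3 pos [0.562  0.0334 0.0968] rot [ 1.7998e+02 -1.0000e-02  1.0110e+02] grip 0.0599 F [ 0.2 -0.1 -0.7]
shift cm [-0.01 -0.04  0.05] turn [ 0. -0. -0.]
```

```bash
python3 -m creep '[[0,0,0.08,0,0,0,0.5],[0,0,0.04,0,0,0,0.5],[0,0,0,0,0,0,0.5],[0,0,0,0,0,0,0.5]]'
```

```text
time_s: 8.7
tool_pos: [0.5624, 0.0334, 0.0963]
tool_rot: [179.9, -0.0, 101.1]
force: [0.5, 0.2, -2.0]
grip_width: 0.0599
```

```bash
python3 -m creep '[[0,0,0.06,0,0,0,0.5],[0,0,0.04,0,0,0,0.5],[0,0,0,0,0,0,0.5],[0,0,0,0,0,0,0.5]]'
```

```text
time_s: 9.1
tool_pos: [0.5625, 0.0334, 0.0961]
tool_rot: [179.9, -0.0, 101.1]
force: [-0.9, 0.7, 1.2]
grip_width: 0.06
```

```bash
python3 -m creep '[[0,0,0,0,0,0,0.72],[0,0,0,0,0,0,0.76],[0,0,0,0,0,0,0.8],[0,0,0,0,0,0,0.85],[0,0,0,0,0,0,0.85],[0,0,0,0,0,0,0.85],[0,0,-1,0,0,0,0.85],[0,0,-2,0,0,0,0.85],[0,0,-3,0,0,0,0.85],[0,0,-3,0,0,0,0.85],[0,0,-3,0,0,0,0.85],[0,0,-3,0,0,0,0.85],[0,0,0,0,0,0,0.85]]'
python3 - <<'E'
from h import *
from cell import env,optics
c,o=wrist(env,optics,"w3");P=world(c)
z=P[...,2];d=np.hypot(P[...,0]-.5617,P[...,1]-.0332)
m=(c["z_map"]>0)&(z>.035)&(z<.055)&(d<.085)
q=m.astype(np.uint8);n,l,s,_=cv2.connectedComponentsWithStats(q);k=1+s[1:,4].argmax();m=l==k
print("block",rect(P,m),np.percentile(z[m],[2,50,98]),"jig 561.7 33.2 11.1")
plan(o,[.4379,-.3243,.25],80.56)
E
```

```text
time_s: 10.4
tool_pos: [0.5623, 0.0328, 0.2551]
tool_rot: [179.8, 0.0, 101.0]
force: [-0.1, -0.5, -0.0]
grip_width: 0.0738
block (array([561.9,  34.1]), array([138.6,  60.3]), 11.24, 9763) [0.0432474  0.04497618 0.04659187] jig 561.7 33.2 11.1
t 10.4 pos [0.5623 0.0328 0.2551] rot [1.7982e+02 1.0000e-02 1.0104e+02] grip 0.0738 F [-0.1 -0.5 -0. ]
shift cm [-32.67 -19.05   0.46] turn [ 0.003 -0.     0.357]
```

Block placed, within 1 mm of the bed centre. Now to the bar.

```bash
python3 -m creep '[[-1.5,-0.9,0,0,0,0,0.85],[-2.5,-1.46,0,0,0,0,0.85],[-2.5,-1.46,0,0,0,0,0.85],[-2.5,-1.46,0,0,0,0,0.85],[-2.5,-1.46,0,0,0,0,0.85],[-2.5,-1.46,0,0,0,0,0.85],[-2.5,-1.46,0,0,0,0,0.85],[-2.5,-1.46,0,0,0,0,0.85],[-2.5,-1.46,0,0,0,0,0.85],[-2.5,-1.46,0,0,0,0,0.85],[-2.5,-1.46,0,0,0,0,0.85],[-2.5,-1.46,0,0,0,0,0.85],[-2,-1.2,0,0,0,0,0.85],[-1,-0.6,0,0,0,0,0.85],[0,0,0,0,0,0.12,0.6],[0,0,0,0,0,0.12,0.6],[0,0,0,0,0,0.117,0.6],[0,0,0,0,0,0,0.6],[0,0,0,0,0,0,0.6]]'
python3 - <<'E'
from h import *
from cell import env,optics
c,o=wrist(env,optics,"w4");P=world(c)
z=P[...,2];d=np.hypot(P[...,0]-.4379,P[...,1]+.3243)
m=(c["z_map"]>0)&(z>.012)&(z<.03)&(d<.12);print("bar",rect(P,m),np.median(z[m]))
plan(o,[.4379,-.3243,.10],80.56)
E
```

```text
time_s: 12.35
tool_pos: [0.3983, -0.346, 0.231]
tool_rot: [-177.3, 0.1, 78.7]
force: [0.3, -0.7, -0.7]
grip_width: 0.053
bar (array([ 444.3, -289.6]), array([201. ,  95.7]), -9.96, 4558) 0.018764040329148815
t 12.35 pos [ 0.3983 -0.346   0.231 ] rot [-1.7725e+02  7.0000e-02  7.8710e+01] grip 0.053 F [ 0.3 -0.7 -0.7]
shift cm [ 2.91  4.08 12.91] turn [-0.048  0.    -0.032]
```

View pics/w4.png

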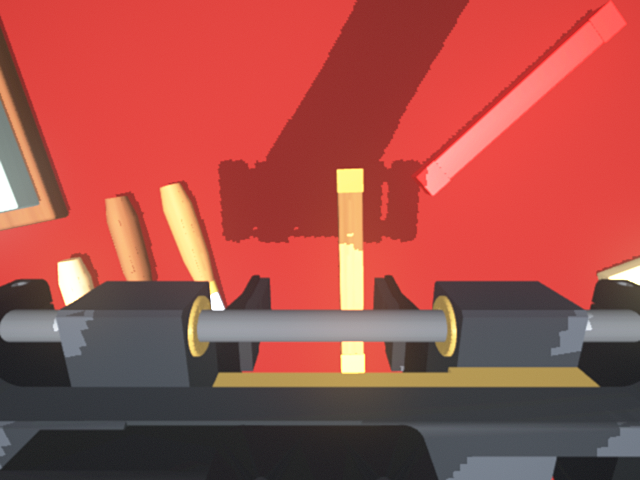

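The picture shows the bar at columns 337–365, rows 168–372. My mask had also caught the red bar at (430,185), so I'm re-masking the same frame.

```bash
python3 -m creep '[[2.9,4.0,0,-0.048,0,-0.03,0.6],[0,0,2,0,0,0,0.6],[0,0,0,0,0,0,0.6],[0,0,0,0,0,0,0.6]]'
python3 - <<'E'
from h import *
from cell import env
c=dict(np.load("pics/w4.npz"));P=world(c);v,u=np.mgrid[:480,:640]
z=P[...,2];m=(u>325)&(u<372)&(v>155)&(v<380)&(c["z_map"]>0)&(z>.012)&(z<.03)
print("bar",rect(P,m))
plan(env.get_obs(),[.4379,-.3243,.10],80.56)
E
```

```text
time_s: 12.8
tool_pos: [0.4432, -0.3257, 0.2085]
tool_rot: [179.9, 0.0, 80.8]
force: [-0.4, 0.3, 0.9]
grip_width: 0.052
bar (array([ 438.1, -324.8]), array([201.1,  22.5]), -9.36, 4092)
t 12.8 pos [ 0.4432 -0.3257  0.2085] rot [1.7993e+02 3.0000e-02 8.0760e+01] grip 0.052 F [-0.4  0.3  0.9]
shift cm [ 0.06 -0.56 10.85] turn [0.001 0.    0.004]
```

```bash
python3 -m creep '[[0.06,-0.55,1,0,0,0,0.6],[0,0,3,0,0,0,0.6],[0,0,3,0,0,0,0.6],[0,0,2.5,0,0,0,0.6],[0,0,1,0,0,0,0.6],[0,0,0,0,0,0,0.6],[0,0,0,0,0,0,0.6]]'
python3 - <<'E'
from h import *
from cell import env
plan(env.get_obs(),[.438,-.3246,.073],80.6)
E
```

```text
time_s: 13.5
tool_pos: [0.4354, -0.3276, 0.1032]
tool_rot: [179.6, 0.1, 80.6]
force: [-0.2, 0.4, -0.3]
grip_width: 0.0524
t 13.5 pos [ 0.4354 -0.3276  0.1032] rot [1.7963e+02 1.1000e-01 8.0620e+01] grip 0.0524 F [-0.2  0.4 -0.3]
shift cm [0.35 0.18 3.03] turn [0.006 0.002 0.   ]
```

```bash
python3 -m creep '[[0.3,0.2,0.8,0.006,0.002,0,0.6],[0,0,0.8,0,0,0,0.6],[0,0,0.7,0,0,0,0.6],[0,0,0.4,0,0,0,0.6],[0,0,0,0,0,0,0.6],[0,0,0,0,0,0,0.6]]'
python3 - <<'E'
from h import *
from cell import env
plan(env.get_obs(),[.438,-.3246,.073],80.6)
E
```

```text
time_s: 14.1
tool_pos: [0.4403, -0.3259, 0.0772]
tool_rot: [179.7, 0.1, 80.7]
force: [1.2, 1.2, -1.4]
grip_width: 0.0521
t 14.1 pos [ 0.4403 -0.3259  0.0772] rot [1.7967e+02 6.0000e-02 8.0670e+01] grip 0.0521 F [ 1.2  1.2 -1.4]
shift cm [ 0.09 -0.25  0.42] turn [0.006 0.001 0.001]
```

```bash
python3 -m creep '[[0.1,-0.25,0.35,0.006,0.001,0,0.6],[0,0,0,0,0,0,0.6],[0,0,0,0,0,0,0.4],[0,0,0,0,0,0,0.3],[0,0,0,0,0,0,0.1],[0,0,0,0,0,0,0.1],[0,0,0,0,0,0,0.1],[0,0,0,0,0,0,0.1],[0,0,0,0,0,0,0.1],[0,0,0,0,0,0,0.1],[0,0,0,0,0,0,0.1]]' 25
python3 - <<'E'
from h import *
from cell import env
plan(env.get_obs(),[.438,-.3246,.073],80.6)
E
```

```text
time_s: 15.2
tool_pos: [0.4381, -0.3248, 0.0741]
tool_rot: [180.0, 0.0, 80.7]
force: [-0.0, 0.8, -1.9]
grip_width: 0.022
t 15.2 pos [ 0.4381 -0.3248  0.0741] rot [1.7997e+02 2.0000e-02 8.0660e+01] grip 0.022 F [-0.   0.8 -1.9]
shift cm [ 0.02 -0.02  0.11] turn [0.001 0.    0.001]
```

```bash
python3 -m creep '[[0,0,-1,0,0,0,0.1],[0,0,-3,0,0,0,0.1],[0,0,-4,0,0,0,0.1],[0,0,-4,0,0,0,0.1],[0,0,-1,0,0,0,0.1],[1.5,0.36,0,0,0,0,0.1],[2.8,0.67,0,0,0,0,0.1],[2.8,0.67,0,0,0,0,0.1],[2.8,0.67,0,0,0,0,0.1],[2.8,0.67,0,0,0,0,0.1],[2.8,0.67,0,0,0,0,0.1],[2.8,0.67,0,0,0,0,0.1],[2.8,0.67,0,0,0,0,0.1],[2.8,0.67,0,0,0,0,0.1],[2.8,0.67,0,0,0,0,0.1],[2.8,0.67,0,0,0,0,0.1],[2.8,0.67,0,0,0,0,0.1],[2.8,0.67,0,0,0,0,0.1],[1.5,0.36,0,0,0,0,0.1],[0,0,0,0,0,0,0.1]]'
python3 - <<'E'
from h import *
from cell import env
plan(env.get_obs(),[.591,.0388,.2],11.1)
E
```

```text
time_s: 17.2
tool_pos: [0.5842, 0.0331, 0.2076]
tool_rot: [-179.5, 0.1, 80.2]
force: [0.1, 0.2, -1.2]
grip_width: 0.0215
t 17.2 pos [0.5842 0.0331 0.2076] rot [-1.795e+02  9.000e-02  8.015e+01] grip 0.0215 F [ 0.1  0.2 -1.2]
shift cm [0.68 0.58 0.75] turn [-0.007  0.007  1.205]
```

```bash
python3 -m creep '[[0.68,0.58,0,0,0,0.05,0.1],[0,0,0,0,0,0.1,0.1],[0,0,0,0,0,0.1,0.1],[0,0,0,0,0,0.1,0.1],[0,0,0,0,0,0.1,0.1],[0,0,0,0,0,0.1,0.1],[0,0,0,0,0,0.1,0.1],[0,0,0,0,0,0.1,0.1],[0,0,0,0,0,0.1,0.1],[0,0,0,0,0,0.1,0.1],[0,0,0,0,0,0.1,0.1],[0,0,0,0,0,0.1,0.1],[0,0,0,0,0,0.05,0.1],[0,0,0,0,0,0,0.1],[0,0,0,0,0,0,0.1]]'
python3 - <<'E'
from h import *
from cell import env
plan(env.get_obs(),[.591,.0388,.165],11.1)
E
```

```text
time_s: 18.7
tool_pos: [0.5812, 0.0056, 0.2061]
tool_rot: [179.3, 1.3, 6.6]
force: [0.3, -0.9, -1.1]
grip_width: 0.0219
t 18.7 pos [0.5812 0.0056 0.2061] rot [179.34   1.34   6.61] grip 0.0219 F [ 0.3 -0.9 -1.1]
shift cm [ 1.45 -3.23  4.04] turn [ 0.011  0.024 -0.078]
```

```bash
python3 -m creep '[[1.45,-3.2,0,0.011,0.024,-0.078,0.1],[0,0,0,0,0,0,0.1],[0,0,2,0,0,0,0.1],[0,0,2,0,0,0,0.1],[0,0,0,0,0,0,0.1],[0,0,0,0,0,0,0.1]]'
python3 - <<'E'
from h import *
from cell import env,optics
c,o=wrist(env,optics,"w5")
plan(o,[.591,.0388,.14],11.1)
P=world(c);z=P[...,2]
m=(c["z_map"]>0)&(z>.075)&(z<.13)&(np.hypot(P[...,0]-.591,P[...,1]-.039)<.13)
print(rect(P,m),m.sum())
E
```

```text
time_s: 19.3
tool_pos: [0.5919, 0.0355, 0.1658]
tool_rot: [180.0, -0.1, 11.3]
force: [-0.0, 0.5, -1.0]
grip_width: 0.0217
t 19.3 pos [0.5919 0.0355 0.1658] rot [ 1.7998e+02 -9.0000e-02  1.1300e+01] grip 0.0217 F [-0.   0.5 -1. ]
shift cm [-0.03 -0.34  2.58] turn [ 0.    -0.002  0.003]
(array([583.6,  67.6]), array([138.1,  44.3]), -71.57, 14851) 14851
```

View pics/w5.png

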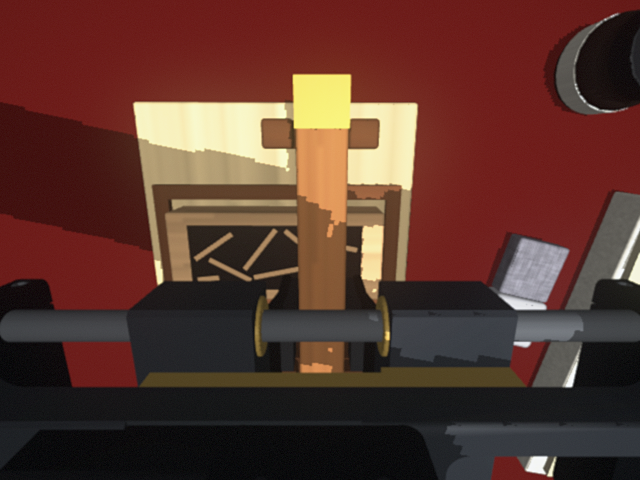

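The bar hangs over the upright, centred on column 322 against the upright's 320.5 (262–379), and square to the jig. I'm lowering it.

```bash
python3 -m creep '[[-0.03,-0.33,0.5,0,-0.002,0.003,0.1],[0,0,1,0,0,0,0.1],[0,0,0.6,0,0,0,0.1],[0,0,0,0,0,0,0.1],[0,0,0,0,0,0,0.1]]'
python3 - <<'E'
from h import *
from cell import env
plan(env.get_obs(),[.591,.0388,.1252],11.1)
E
```

```text
time_s: 19.85
tool_pos: [0.5918, 0.0387, 0.1452]
tool_rot: [180.0, -0.1, 11.1]
force: [0.9, 0.2, -0.4]
grip_width: 0.0216
t 19.85 pos [0.5918 0.0387 0.1452] rot [ 1.7999e+02 -1.4000e-01  1.1120e+01] grip 0.0216 F [ 0.9  0.2 -0.4]
shift cm [-0.09 -0.03  2.  ] turn [ 0.    -0.002  0.   ]
```

```bash
python3 -m creep '[[-0.08,-0.03,0.5,0,-0.002,0,0.1],[0,0,0.5,0,0,0,0.1],[0,0,0.4,0,0,0,0.1],[0,0,0.3,0,0,0,0.1],[0,0,0.1,0,0,0,0.1],[0,0,0,0,0,0,0.1],[0,0,0,0,0,0,0.1]]'
python3 - <<'E'
from h import *
from cell import env
plan(env.get_obs(),[.591,.0388,.1252],11.1)
E
```

```text
time_s: 20.55
tool_pos: [0.5911, 0.0388, 0.1258]
tool_rot: [180.0, -0.0, 11.1]
force: [0.6, 0.1, -1.5]
grip_width: 0.0218
t 20.55 pos [0.5911 0.0388 0.1258] rot [ 1.7998e+02 -2.0000e-02  1.1120e+01] grip 0.0218 F [ 0.6  0.1 -1.5]
shift cm [-0.01 -0.01  0.06] turn [ 0. -0.  0.]
```

```bash
python3 -m creep '[[0,0,0.07,0,0,0,0.1],[0,0,0.05,0,0,0,0.1],[0,0,0.05,0,0,0,0.1],[0,0,0,0,0,0,0.1],[0,0,0,0,0,0,0.1]]'
```

```text
time_s: 21.05
tool_pos: [0.5915, 0.0387, 0.1252]
tool_rot: [-180.0, -0.1, 11.1]
force: [0.6, 0.0, -1.3]
grip_width: 0.0222
```

```bash
python3 -m creep '[[0,0,0.07,0,0,0,0.1],[0,0,0.05,0,0,0,0.1],[0,0,0,0,0,0,0.1],[0,0,0,0,0,0,0.1]]'
```

```text
time_s: 21.45
tool_pos: [0.5917, 0.0387, 0.1252]
tool_rot: [-180.0, -0.1, 11.1]
force: [-0.7, -0.4, 0.7]
grip_width: 0.0218
```

Seated: the height holds at the predicted value and the downward load has gone. Releasing gently.

```bash
python3 -m creep '[[0,0,0,0,0,0,0.3],[0,0,0,0,0,0,0.35],[0,0,0,0,0,0,0.4],[0,0,0,0,0,0,0.5],[0,0,0,0,0,0,0.5],[0,0,0,0,0,0,0.5],[0,0,-0.5,0,0,0,0.5],[0,0,-1,0,0,0,0.5],[0,0,-2,0,0,0,0.5],[0,0,-3,0,0,0,0.5],[0,0,-4,0,0,0,0.5],[0,0,-4,0,0,0,0.5],[0,-3,0,0,0,0,0.5],[0,-4,0,0,0,0,0.5],[0,-4,0,0,0,0,0.5],[0,-4,0,0,0,0,0.5],[0,-4,0,0,0,0,0.5],[0,-4,0,0,0,0,0.5],[0,0,0,0,0,0,0.5],[0,0,0,0,0,0,0.5]]'
python3 - <<'E'
from h import *
from cell import env,optics
plan(env.get_obs(),[.591,.0388,.2],11.1)
c=optics.read_camera("top");cv2.imwrite("pics/top1.png",c["frame"]);P=world(c);z=P[...,2];v,u=np.mgrid[:480,:640]
np.savez("pics/top1.npz",**c)
J=np.deg2rad(11.1);R=np.array([[np.cos(J),np.sin(J)],[-np.sin(J),np.cos(J)]])
q=(P[...,:2]-[.5617,.0332])@R.T
ok=c["z_map"]>0
m=ok&(abs(q[...,0]-.03)<.045)&(abs(q[...,1])<.12)&(z>.061)&(z<.09)
print("bar",rect(P,m&(abs(q[...,0]-.03)<.014)),"z",np.percentile(z[m],[5,50,95]))
for s in(-1,1):
    k=m&(s*q[...,1]>.03)&(abs(q[...,0]-.03)<.014);print("end",s,np.median(z[k]),q[k].mean(0))
k=ok&(abs(q[...,0])<.08)&(abs(q[...,1])<.04)&(z>.034)&(z<.054);print("block",rect(P,k),np.median(z[k]))
cv2.imwrite("pics/top1c.png",cv2.resize(c["frame"][120:320,200:500],None,fx=2.5,fy=2.5))
E
```

```text
time_s: 23.45
tool_pos: [0.5486, 0.2694, 0.2892]
tool_rot: [-179.8, -1.0, 10.6]
force: [0.1, -0.5, -0.1]
grip_width: 0.0432
t 23.45 pos [0.5486 0.2694 0.2892] rot [-179.83   -0.96   10.64] grip 0.0432 F [ 0.1 -0.5 -0.1]
shift cm [-0.24 23.48  8.85] turn [-0.003 -0.017 -0.008]
bar (array([591.8,  40.3]), array([200.1,  22.8]), -78.91, 732) z [0.06414922 0.06972013 0.07339428]
end -1 0.070206363878849 [ 0.03050238 -0.06460817]
end 1 0.07034511593663449 [0.03041874 0.06553188]
block (array([562.4,  34.2]), array([140.6,  59.8]), 11.16, 1055) 0.04565781242160398
```

View pics/top1c.png

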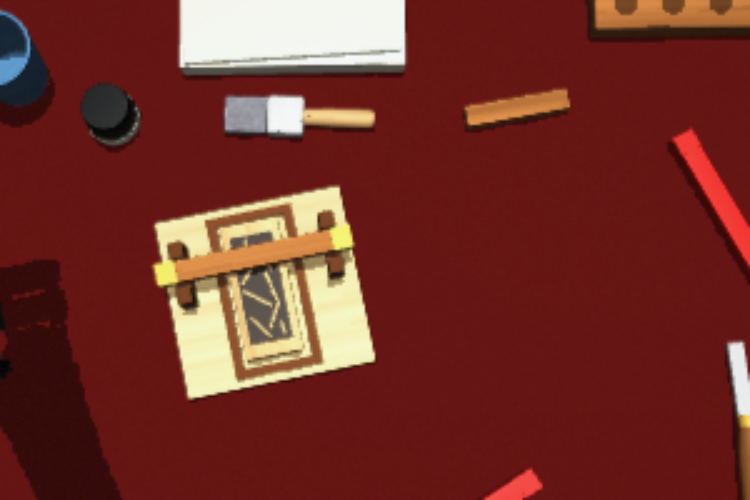

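The picture shows the bar across both uprights, from (165,272) to (342,238), level and centred. The block lies inside the rails beneath it, and the bystanders visible in this crop are where they were. Handing in.

```bash
python3 -c "
from cell import order
print(order.sign_off())"
```

```text
the job is handed in; nothing more can be done
None
```

The jig is set up and handed in at about 23.5 s. The print block lies on the bed, carving up, and the keeper bar rests across it in both notches.

- **Print block:** the last top-camera check put it about 1 mm from the bed centre and 0.1° off the bed's length. Its top read at 45.7 mm, where 46 mm is expected.
- **Keeper bar:** it is about 1–1.5 mm off centre along its length and 0.5 mm off the notch line, with yaw error under 0.1°. Both ends read 70.2–70.3 mm, where 71 mm is expected, so it is level.
- **Setting down:** each was lowered until its height stopped dropping and the load came off the wrist, then let go. The force readings were noisy (about 1 N), so I judged contact mainly from the height.
- **Other objects:** the offcut, brush and ink jar looked unmoved in the final picture. I did not measure the bystanders again, and the mallet, scissors and most of the chisels were outside that crop, but the arm travelled well above them.

One check failed along the way: the first close-up measurement of the bar also caught part of the red bar. I re-masked the same picture, and the result then agreed with the top view to within 0.5 mm.

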